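Hang the latched parts tray from the drop link on the drying stand

TASK

Hang the steel drop link by its eye on the arm of the drying stand and let go of it. Then hang the parts tray from the bottom loop of the link: bring the tray's hook over the loop's bottom bar and press down gently until the spring latch has snapped shut beneath the bar, ease off and let the tray hang free. The stand's arm is on a stiff spring and must not be forced: press with no more than about 10 N, and do not disturb the other things on the bench.

Things in the scene. Friction and masses are not known exactly. Their poses are not given: they have to be found in the camera images.
- stand: Fixed drying stand. Origin on the table top right under the seat of its arm (the hanging place). Its x axis runs level along the arm from the free end towards the post; z is up. Post 22 mm thick, 362 mm high, at x = +140 mm; foot plate 14 mm high from x = +60 to +190 mm, y +-80 mm. Nothing stands under the seat.
- seat (a point): The hanging place: on the centre line of the arm's round bar (8 mm thick, along the stand's x), 290 mm above the table unloaded; it sinks with the arm. The free end has a lip at x = -20 to -12 mm that stands up to 12 mm above the centre line; at x = +14 to +18 mm is a collar of 18 mm diameter. The eye belongs between them. Axes as the stand's.
- bracket (a joint): How far the arm is pushed down, in m: 0 unloaded, stop at 0.005. It yields on a stiff spring, about 0.2 mm per N. It must never go past 0.0026 (13 N in all, of which the hung link is 1.3 N).
- link: Loose steel drop link, 0.13 kg. Origin: centre of its eye (ring, 26 mm inner, 40 mm outer diameter, bar 7 mm). Flat in its y-z plane, z up both hung and at the start. Crossbar 10 x 76 x 8 mm (x, y, z) centred at z = -32 mm; under it the bottom loop, a frame of 6 mm bar. Hung, the origin is 9 mm below the arm's centre line.
- tab (a point): Grip point on the link's flat tab above the eye, at z = +41 mm in the link. Tab 8 mm in x, 18 mm in y, from z = +18 to +52 mm.
- bar (a point): Middle of the loop's level bottom bar (along y, centre line) if the loop were fully screwed in: z = -118 mm in the link. The whole loop is in fact screwed out by 0 to 24 mm, so the bar lies that much lower than this point; the amount is not measured. Loop sides at y = +-18 mm (centre lines); the opening is 30 mm wide, 66 mm high at the sides, 70 mm in the middle.
- cradle: Fixed wooden cradle in which the link stands at the start, crossbar in the notches of its two posts. Origin at the centre of its underside on the table. Base 70 x 100 x 12 mm; posts at y = +-31 mm, 126 mm high to the notch floor; notches 12 mm wide, 8 mm deep. The link's origin is then 162 mm above the table; lift it straight out.
- tray: Loose aluminium parts tray, about 0.12 kg. Origin: centre of its underside. Open box 90 x 70 x 24 mm. At each end a handle plate 10 mm thick in y, |x| = 43 to 83 mm, z = 8 to 38 mm. Hook of 6 mm bar in its x-z plane: stem at x = -11, crook to z = 113.5 (outside), nose at x = +11 down to z = 89, flaring to end at x = +16, z = 79 mm. Throat 16 mm wide, open downward.
- handle (a point): Grip point in the middle of the tray's handle on the stem (-x) side, 25 mm above the tray's underside.
- hook_top (a point): Inside top of the tray's hook, 107.5 mm above the tray's underside, at its x = y = 0. When seated, the top of the loop's bottom bar touches here.
- latch (a joint): Angle of the hook's spring latch in rad: 0 shut, up to 1.45 open. A flat steel finger 15 mm long, hinged on the stem at z = 87 mm in the tray, lying across the throat; it yields upward only (about 3 to 8 N of push) and snaps shut once the bar is about 18 mm above it, near the top of the throat.
- finger: The latch's steel finger, 15 x 8 x 3 mm, origin on its hinge, x along it. It must end shut below the bar, with the bar not touching it: a tray that merely stands with its shut latch on the bar is not hung.
- jar: Bystander: closed glass jar, 60 mm wide, 50 mm high, origin under it.
- mallet: Bystander: hammer, about 240 mm long, lying flat, origin under it.
- file: Bystander: slim hand tool, 170 mm long, lying flat.
- bangle: Bystander: brass ring, 68 mm wide, 10 mm high.
- block: Bystander: steel bench block 60 x 60 x 22 mm.
- punch: Bystander: standing steel punch, 36 mm wide, 62 mm high.
- dish: Bystander: white bowl, 90 mm wide, 25 mm high.
Not all that is in view belongs to the job. What is meant by the tray is not green, and is the smaller of those in its own colour. What is shaped like the link but orange is not meant.

How it is judged:
By the outcome, as a careful person would: the job done as asked, in the order asked, and still so for the second after the job is handed in, with the robot touching nothing.
It also fails if it takes over 72 s, if anything falls off the work surface, if the arm or the gripper's body presses on something with over 40 N, if the wrist force passes 120 N, or if a joint passes its speed limit or range.

ROBOT

A 6-joint arm with a two-finger parallel gripper is mounted at the origin on the work surface. World frame = base frame: x ahead of the robot, y to its left, z up, the work surface at z = 0. Lengths are in mm, angles in degrees, forces in N, time in s.
With the tool pointing down it reaches from about 350 to 850 mm from the base axis. Payload 8.1 kg.
Tool frame: the origin (TCP) lies between the finger pads; the fingertips stand 22 mm ahead of it and the grasp point (between the pads) lies 3 mm ahead of it (r.nose_length is the z of the fingertips in the tool frame, in mm); z points along the fingers, x is the direction in which the jaws open and shut, and the axes are right-handed (so a half turn about z gives the same grasp; the last joint's range is limited). The gripper opens to 85 mm and grips with 20 to 120 N. Pads are 22 mm wide; open, the fingers measure 114 mm over their backs; the gripper's body (76 mm by 85 mm) begins 54 mm behind the grasp point. The pads swing forward as they close: fully open they stand 13 mm farther back than shut.
Start: joints at [68.732, 7.471, 85.268, -0, 87.261, -4.893], TCP at [169.133, 575.673, 253.292] pointing down, gripper open.
Joint ranges: [-169.43, 169.43], [-51.17, 129.36], [1.28, 143.12], [-76.62, 256.62], [0, 156.53], [-152.29, 152.29]. Speed limits (degrees/s): [136.94, 136.94, 159.86, 180, 180, 180].

INTERFACE

Orientations are given as [roll, pitch, yaw] about the fixed x, y, z axes, in that order (R = Rz(yaw) Ry(pitch) Rx(roll)).
In Python, from bench import r gives the robot as it stands.
- The arm moves only by the shell command python3 -m jog 'ROWS' [FORCE]. ROWS is JSON, a list of rows, each a list of 5 numbers: the shift along the tool's x, y, z in m, then the turn about the tool's z in degrees, then the opening in per cent of the stroke, from 0 (shut) to 100 (fully open). A call has 1 to 8 rows; each row is the pose to reach, as a shift and turn from the pose measured when the call began, along the tool's axes at that moment; what a row does not reach only later rows make up. A row lasts 1/10 s, in which the tool goes at most 50 mm and 8.59 degrees, less where a joint would pass 70% of its speed; a pose out of reach is approached as far as the arm can. A call with a gripper value outside its range is refused whole. The fingers move at their own pace and stop on an object; FORCE is the grip in N (left out, the last holds). Time passes only in rows, so rows that repeat a pose let the fingers close. It gives the time, the measured TCP pose, the force and the opening at its end, in the units of the state.
- r.sense(): the state, without advancing time (a new reading comes with each control period).
- r.snapshot(name): name is "side" or "top"; returns a dict with "image" (480x640x3 uint8, red, green, blue), "K" (3x3 intrinsics, pixels), "T" (4x4, takes a point from camera to world coordinates). Camera axes: x right, y down, z forward; pixel columns grow to the right and rows downward; lengths in mm; the calibration is good to about 2 mm. A picture is of the moment at which its call begins. There is no depth.
- r.hand_in(): hands the job in, once; it reports no verdict.
Trained networks look in a picture, given as the dict that the camera call returned (one of the last four; its "shot" number tells which), for a name from the list of things; names that differ only in an ending like _2 or _b are one class to them, and where a whole thing is asked for, a point or a joint stands for the part that bears it (a point fixed in the world has none). Each returns a list of dicts, best first, with "conf" (0 to 1); they miss things now and then, are a little off and sometimes report something else, mostly with a low value. They report only what shows in the picture. A call takes as long as a camera call. They do not tell look-alikes from the thing itself.
- r.search_frame(picture, label): "bbox" ([left, top, right, bottom] in pixels, round what is visible of it).
- r.pinpoint(picture, label): "uv" ([column, row] in pixels: a listed point, or the origin of a listed thing).
The state is a dict: "time": time; "joint_pos": joint angles; "qd": joint speeds; "joint_efforts": joint torques, N m; "tool_pos": TCP position; "tcp_rot": TCP orientation; "ft_force": force on the tool from outside, world axes, zero at the start; "wrist_torque": the same for the moment, N m; "finger_gap": finger opening in mm.
Only numpy, scipy, OpenCV 4.12 (cv2) and the standard library are available. Lean on these libraries where they do the work, as an engineer would, in place of code of your own. Each camera call takes 0.05 s, during which the arm holds its last target. There are 200 camera calls.

## Working session

There is one attempt and no reset: what is moved stays moved. The work goes in short steps, Python scripts to look and compute and a shell command to move; the robot and the scene stay as the last step left them, time stands still between calls to the robot, and variables do not carry over. Pictures are saved under pics/ and viewed, about 8 in all and at most 12, crops included, and the job is handed in when it is done.

```bash
ls; mkdir -p pics; cat > h.py <<'E'
import numpy as np, cv2
from bench import r
def snap(n,f=None):
    s=r.snapshot(n)
    if f: cv2.imwrite('pics/'+f,s['image'][:,:,::-1])
    return s
def ray(s,uv):
    K=np.array(s['K']);T=np.array(s['T'])
    d=T[:3,:3]@np.linalg.inv(K)@[uv[0],uv[1],1]
    return T[:3,3],d/np.linalg.norm(d)
def tri(s1,u1,s2,u2):
    o1,d1=ray(s1,u1);o2,d2=ray(s2,u2)
    t=np.linalg.lstsq(np.c_[d1,-d2],o2-o1,rcond=None)[0]
    a=o1+t[0]*d1;b=o2+t[1]*d2
    return (a+b)/2,np.linalg.norm(a-b)
def atz(s,uv,z):
    o,d=ray(s,uv);return o+d*(z-o[2])/d[2]
def proj(s,p):
    T=np.array(s['T']);q=np.array(s['K'])@(T[:3,:3].T@(np.array(p,float)-T[:3,3]));return q[:2]/q[2]
E
python3 - <<'E'
from h import *
np.set_printoptions(precision=1,suppress=True)
S=snap('side','s0.png');T=snap('top','t0.png')
for s,n in((S,'side'),(T,'top')):
    print(n,np.array(s['T'])[:3].round(2).tolist(),np.array(s['K'])[0,0])
    for l in ['seat','link','tab','bar','cradle','tray','handle','hook_top','stand']:
        print(n,l,[(np.round(d['uv'],1).tolist(),round(d['conf'],2)) for d in r.pinpoint(s,l)][:4])
cv2.imwrite('pics/both0.png',cv2.resize(np.vstack([S['image'],T['image']])[:,:,::-1],(400,600)) )
print(r.sense())
E
```

```text
pics
side [[0.72, -0.45, 0.53, -330.35], [-0.69, -0.48, 0.54, -806.77], [0.01, -0.75, -0.66, 1203.09]] 609.9137233815296
side seat [([376.1, 213.8], 0.69)]
side link [([390.9, 360.9], 0.83), ([433.9, 327.2], 0.55)]
side tab [([394.9, 348.0], 0.8), ([436.5, 313.7], 0.62), ([377.3, 214.2], 0.28)]
side bar [([389.3, 394.3], 0.83), ([427.5, 370.2], 0.71)]
side cradle [([426.8, 372.2], 0.76)]
side tray [([184.0, 251.8], 0.9), ([218.6, 298.1], 0.81), ([257.5, 246.4], 0.58), ([425.9, 358.3], 0.43)]
side handle [([218.9, 278.7], 0.9), ([237.0, 247.7], 0.8), ([178.4, 262.7], 0.7)]
side hook_top [([174.9, 213.9], 0.83), ([256.4, 217.2], 0.63), ([212.1, 271.4], 0.57)]
side stand [([327.7, 357.3], 0.29)]
top [[0.02, -1.0, 0.07, 422.63], [-1.0, -0.02, -0.03, 43.27], [0.03, -0.07, -1.0, 1347.11]] 510.9547042838789
top seat [([351.3, 195.7], 0.68)]
top link [([452.2, 290.0], 0.82), ([458.1, 239.5], 0.8)]
top tab [([467.0, 242.0], 0.48), ([456.7, 296.9], 0.46), ([222.3, 141.9], 0.26)]
top bar [([437.0, 289.7], 0.65), ([444.0, 243.2], 0.63), ([465.0, 239.2], 0.58), ([185.6, 259.1], 0.21)]
top cradle [([442.8, 245.7], 0.65)]
top tray [([142.4, 305.2], 0.83), ([235.7, 327.7], 0.67), ([195.3, 234.7], 0.6)]
top handle [([164.2, 330.6], 0.9), ([213.7, 310.6], 0.71), ([186.1, 259.4], 0.6)]
top hook_top [([123.0, 313.5], 0.93), ([191.7, 235.1], 0.87), ([196.3, 234.5], 0.68), ([221.3, 333.8], 0.58)]
top stand []
{'time': 1.0, 'joint_pos': array([68.7,  7.5, 85.3,  0. , 87.3, -4.9]), 'qd': array([ 0. ,  0. , -0. ,  0.1,  0. ,  0.1]), 'joint_efforts': array([ -0. , -56.9, -50.1,  -0. ,   0. ,   0. ]), 'tool_pos': array([169.1, 575.7, 253.3]), 'tcp_rot': array([-180. ,    0. ,   73.6]), 'ft_force': array([ 0. , -0.4, -0. ]), 'wrist_torque': array([-0., -0.,  0.]), 'finger_gap': 85.30581870644798}
```

View pics/s0.png

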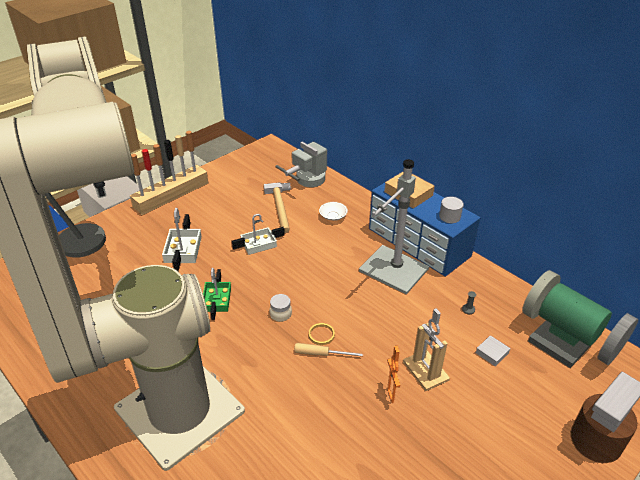

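View pics/t0.png

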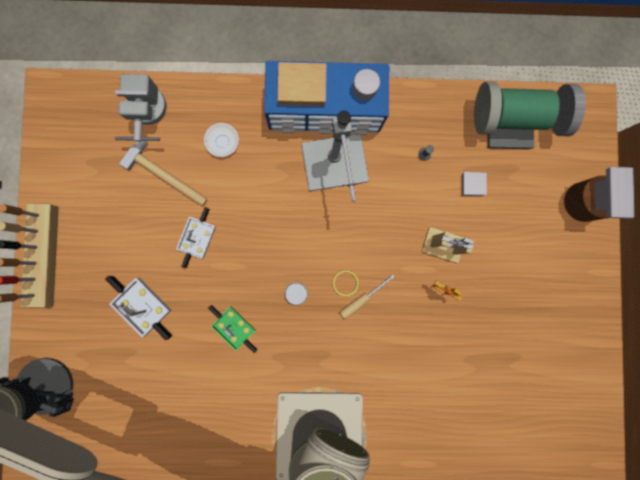

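Side view: candidates for the tray are white (259,240), white (184,245), green (217,296). In the top view these are (195,238), (142,307) and (235,328). The tray is white, and the smaller white one is at top (195,238) / side (259,240). The link is the steel one in the cradle at side (432,330) / top (458,241), not the orange one at side (393,370). The stand's arm end is at side (378,213) / top (352,198). I'll confirm with enlarged crops.

```bash
python3 - <<'E'
from h import *
np.set_printoptions(precision=1,suppress=True)
S=cv2.imread('pics/s0.png');T=cv2.imread('pics/t0.png')
def c(I,u,v,w,h): return cv2.resize(I[v:v+h,u:u+w],(266,300),interpolation=cv2.INTER_CUBIC)
rows=[np.hstack([c(S,222,200,66,74),c(S,394,295,70,79),c(S,355,150,62,70)]),np.hstack([c(T,170,200,60,68),c(T,415,210,62,70),c(T,315,140,62,70)])]
cv2.imwrite('pics/crops.png',np.vstack(rows))
s=snap('side');t=snap('top')
for n,a,b in [('seat',(376.1,213.8),(351.3,195.7)),('link',(433.9,327.2),(458.1,239.5)),('tab',(436.5,313.7),(467,242)),('bar',(427.5,370.2),(444,243.2)),('hook',(256.4,217.2),(193,234.8)),('handle',(237,247.7),(186.1,259.4)),('tray',(257.5,246.4),(195.3,234.7))]:
    p,e=tri(s,a,t,b);print(n,p,e)
E
```

```text
seat [580.3 -52.  285.7] 6.110777531448943
link [ 500.1 -317.   151.7] 3.7732862581789997
tab [ 491.8 -321.3  206.3] 4.990206139704221
bar [ 498.5 -323.8    1.6] 2.178591945123597
hook [499.1 318.6 106.2] 5.258501789235894
handle [443.  356.3  -1.3] 0.07759695042256481
tray [508.8 340.6 -25.6] 2.528724239131946
```

View pics/crops.png

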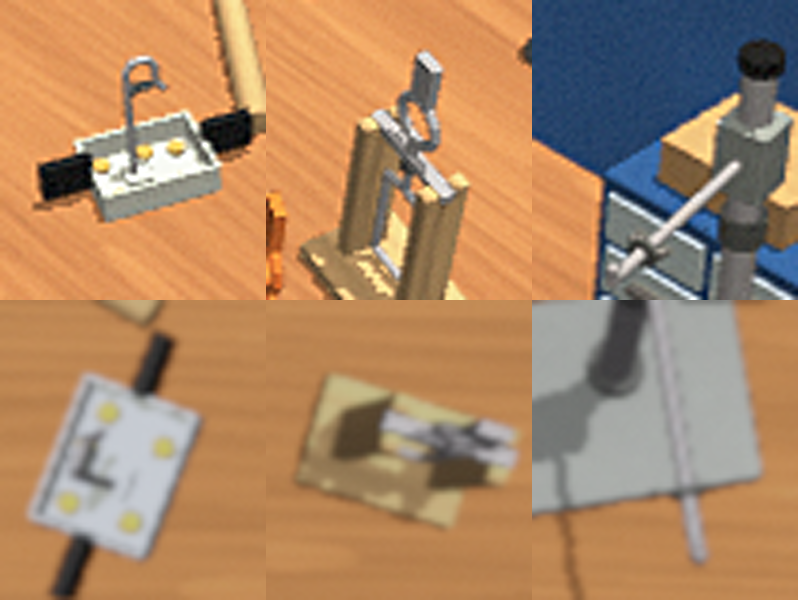

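The crops confirm the choice. The small white tray has black handles, with the hook stem towards the near handle (top 186,260). The grey steel link stands in the wooden cradle (top 442–473, 237–247). The arm bar's free end is at top (354,201), with a collar just inboard. Next I'll work out the poses.

```bash
python3 - <<'E'
from h import *
np.set_printoptions(precision=1,suppress=True)
t=snap('top')
def seg(n,a,b,z):
    A=atz(t,a,z);B=atz(t,b,z);d=B-A
    print(n,A,B,'mid',(A+B)/2,'len',np.linalg.norm(d),'yaw',np.degrees(np.arctan2(d[1],d[0])))
seg('tray -x>+x',(185.8,260.8),(204.5,214.7),38)
seg('arm free>post',(354.2,200.7),(346,141.2),294)
seg('crossbar',(442.7,236.8),(473,247.3),134)
print(np.array(t['K']).round(1).tolist())
s=snap('side')
for n,a,b in [('tray c',(259.5,239),(195,237.7)),('arm tip',(355+(612-532)*.233,150+275*.233),(354.2,200.7)),
 ('tab',(394+(428-266)*.263,295+60*.263),(467,242)),('xbar',(394+(412-266)*.263,295+152*.263),(458,241.8))]:
    print(n,*tri(s,a,t,b))
E
```

```text
tray -x>+x [438.8 347.8  38. ] [557.5 304.3  38. ] mid [498.1 326.   38. ] len 126.42325764535684 yaw -20.155131373193598
arm free>post [566.5 -55.4 294. ] [691.6 -36.6 294. ] mid [629. -46. 294.] len 126.50068684981322 yaw 8.533289636436391
crossbar [ 505.7 -283.8  134. ] [ 481.8 -356.9  134. ] mid [ 493.7 -320.3  134. ] len 76.87842213861059 yaw -108.06911044799466
[[511.0, 0.0, 318.9], [0.0, 511.0, 235.6], [0.0, 0.0, 1.0]]
tray c [502.6 328.3  15.7] 8.770742111445218
arm tip [567.7 -56.5 294.4] 3.4511089392882623
tab [ 491.8 -319.4  214. ] 6.4196436865611
xbar [ 494.8 -321.5  133. ] 1.2310831556732988
```

```bash
cat >> h.py <<'E'
def go(p,yaw,st=None):
    """shift (m) along tool axes and turn (deg) from the present pose to TCP p, tool yaw (tool down)"""
    from scipy.spatial.transform import Rotation as R
    st=st or r.sense()
    M=R.from_euler('xyz',st['tcp_rot'],degrees=True).as_matrix()
    d=M.T@(np.array(p,float)-st['tool_pos'])/1000
    return d.round(4).tolist(), round((st['tcp_rot'][2]-yaw+90)%180-90,1)
E
python3 - <<'E'
from h import *
for p in [(300,300,420),(380,150,420),(380,-150,420),(490,-318,300)]: print(p,go(p,-18))
E
```

```text
(300, 300, 420) ([-0.2276, 0.2033, -0.1667], np.float64(-88.4))
(380, 150, 420) ([-0.349, 0.3223, -0.1667], np.float64(-88.4))
(380, -150, 420) ([-0.6368, 0.4069, -0.1667], np.float64(-88.4))
(490, -318, 300) ([-0.767, 0.5598, -0.0467], np.float64(-88.4))
```

```bash
python3 -m jog '[[-0.035,0.032,-0.05,8,60],[-0.07,0.064,-0.08,16,60],[-0.105,0.096,-0.11,24,60],[-0.14,0.13,-0.14,32,60],[-0.17,0.16,-0.167,40,60],[-0.2,0.187,-0.167,48,60],[-0.235,0.217,-0.167,56,60],[-0.27,0.25,-0.167,64,60]]' 100; python3 - <<'E'
from h import *
for p in [(380,150,420),(380,-150,420),(490,-318,300)]: print(p,go(p,-18))
E
```

```text
time: 2.0
tool_pos: [324.9, 261.6, 421.2]
tcp_rot: [-179.9, -0.2, 9.3]
ft_force: [1.8, 0.4, 1.1]
finger_gap: 51.3
(380, 150, 420) ([0.0362, 0.119, 0.0011], np.float64(27.3))
(380, -150, 420) ([-0.0125, 0.4151, 0.0007], np.float64(27.3))
(490, -318, 300) ([0.0685, 0.5988, 0.1207], np.float64(27.3))
```

```bash
python3 -m jog '[[0.018,0.045,0,8,60],[0.036,0.09,0,16,60],[0.03,0.135,0,24,60],[0.02,0.18,0,27.3,60],[0.01,0.23,0,27.3,60],[0,0.275,0,27.3,60],[-0.01,0.32,0,27.3,60],[-0.012,0.37,0,27.3,60]]'; python3 - <<'E'
from h import *
for p in [(440,-240,350),(490,-318,280)]: print(p,go(p,-18))
E
```

```text
time: 2.8
tool_pos: [372.3, -107.1, 421.6]
tcp_rot: [-179.9, -0.2, -18.0]
ft_force: [1.9, 0.8, 0.0]
finger_gap: 51.5
(440, -240, 350) ([0.1051, 0.1057, 0.0718], np.float64(0.0))
(490, -318, 280) ([0.1764, 0.1646, 0.1419], np.float64(0.0))
```

```bash
python3 -m jog '[[0.025,0.03,0.01,0,60],[0.055,0.06,0.03,0,60],[0.085,0.09,0.05,0,60],[0.115,0.115,0.08,0,60],[0.145,0.14,0.11,0,60],[0.17,0.16,0.135,0,60],[0.176,0.164,0.142,0,60],[0.176,0.164,0.142,0,60]]'; python3 - <<'E'
from h import *
np.set_printoptions(precision=1,suppress=True)
s=snap('side');t=snap('top')
print(go((493,-320,208),-18))
I=s['image'][230:410,370:520,::-1];J=t['image'][170:320,390:540,::-1]
cv2.imwrite('pics/a1.png',np.hstack([cv2.resize(I,(400,480),interpolation=2),cv2.resize(J,(400,480) ,interpolation=2)]))
for l in ['tab','link']:
  for q in(s,t): print(l,[(np.round(d['uv'],1).tolist(),round(d['conf'],2)) for d in r.pinpoint(q,l)][:3])
E
```

```text
time: 3.6
tool_pos: [489.2, -317.3, 277.7]
tcp_rot: [-179.8, -0.0, -18.0]
ft_force: [-1.2, -0.4, -0.3]
finger_gap: 51.5
([0.0036, 0.0022, 0.0731], np.float64(0.1))
tab [([395.1, 347.6], 0.79), ([436.5, 316.4], 0.6)]
tab [([467.5, 243.3], 0.79)]
link [([435.0, 327.1], 0.82), ([389.4, 363.9], 0.76), ([426.9, 356.7], 0.25)]
link [([456.2, 241.4], 0.65), ([449.5, 288.9], 0.42)]
```

View pics/a1.png

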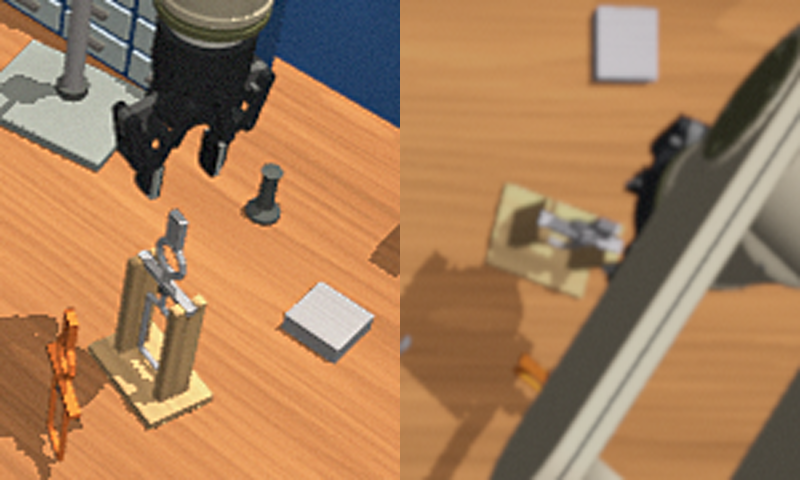

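Left crop: gripper above the link, tab top at side (436,309). Right crop: tab at top (467,243), jaws just beside it. Checking the estimate by reprojection, then going down.

```bash
python3 - <<'E'
from h import *
np.set_printoptions(precision=1,suppress=True)
s=snap('side');t=snap('top')
print('tabtop side',proj(s,(493,-320,214)),'tab top',proj(t,(493,-320,203)),'side tab',proj(s,(493,-320,203)))
print(tri(s,(436.5,316),t,(467.2,242.8)))
e=r.sense()['tool_pos'];print('tips',proj(s,e-[0,0,22]), 'meas',370+182*.375,230+180*.375)
E
```

```text
tabtop side [435.7 310.9] tab top [466.8 240.8] side tab [435.1 314.3]
(array([ 490.3, -323.3,  201.5]), np.float64(4.999244205635347))
tips [436.4 296.4] meas 438.25 297.5
```

```bash
python3 -m jog '[[0.0035,0.003,0.03,0,60],[0.0035,0.003,0.055,0,60],[0.0035,0.003,0.07,0,60],[0.0035,0.003,0.07,0,60],[0.0035,0.003,0.07,0,0],[0.0035,0.003,0.07,0,0],[0.0035,0.003,0.07,0,0],[0.0035,0.003,0.07,0,0]]' 80; python3 - <<'E'
from h import *
snap('side','g1.png')
E
python3 -c "
import cv2;I=cv2.imread('pics/g1.png');cv2.imwrite('pics/g1c.png',cv2.resize(I[250:400,370:500],(520,600),interpolation=2))"
```

```text
time: 4.8
tool_pos: [494.0, -321.5, 213.3]
tcp_rot: [-180.0, -0.6, -17.9]
ft_force: [2.0, -0.8, 5.0]
finger_gap: 6.3
```

View pics/g1c.png

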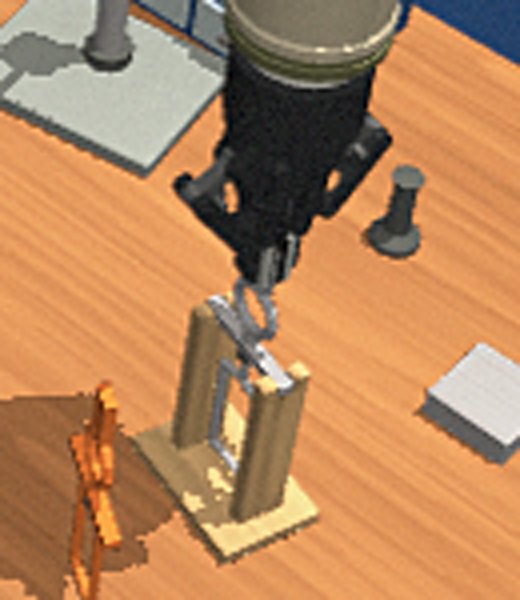

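The jaws have closed on the tab (side crop 265,260) and the link is upright. Lifting straight up, slowly at first.

```bash
python3 -m jog '[[0,0,-0.003,0,0],[0,0,-0.01,0,0],[0,0,-0.02,0,0],[0,0,-0.035,0,0]]'; python3 -m jog '[[0,0,-0.04,0,0],[0,0,-0.08,0,0],[0,0,-0.12,0,0],[0,0,-0.16,0,0],[0,0,-0.18,0,0],[0,0,-0.18,0,0]]';  python3 - <<'E'
from h import *
s=snap('side','g2.png');I=s['image'][:,:,::-1]
e=r.sense()['tool_pos'];u,v=proj(s,e-[0,0,60]).astype(int);print(u,v)
u0,v0=max(0,u-60),max(0,v-60);print(u0,v0)
cv2.imwrite('pics/g2c.png',cv2.resize(I[v0:v0+150,u0:u0+130],(520,600),interpolation=2))
print(r.sense()['tcp_rot'],r.sense()['ft_force'])
E
```

```text
time: 5.25
tool_pos: [492.9, -321.0, 248.2]
tcp_rot: [-179.9, -0.4, -17.9]
ft_force: [0.3, -0.3, -1.3]
finger_gap: 6.3
time: 5.85
tool_pos: [492.2, -321.3, 434.0]
tcp_rot: [179.9, -0.8, -17.9]
ft_force: [0.6, -0.2, 0.1]
finger_gap: 6.5
445 258
385 198
[179.97756852  -0.63035005 -17.92124722] [-0.29376279  0.41655689 -1.55920761]
```

View pics/g2c.png

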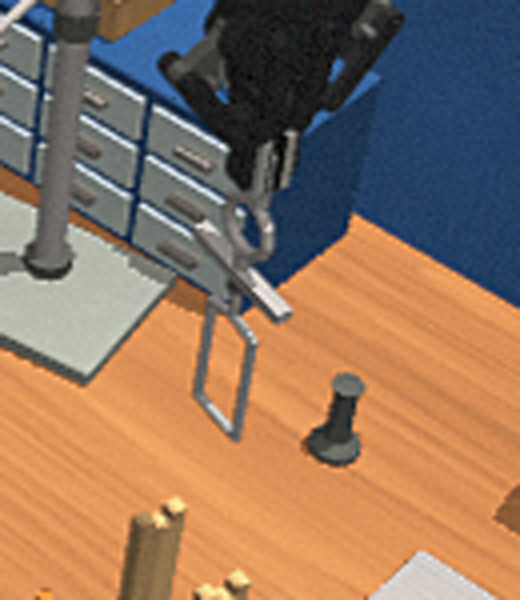

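Held and clear of the cradle: eye centre at crop (253,240), loop bottom bar at (218,418). Computing the heights in the hand.

```bash
python3 - <<'E'
from h import *
from scipy.optimize import minimize_scalar as ms
np.set_printoptions(precision=1,suppress=True)
s=snap('side');e=r.sense()['tool_pos'];print(e)
def hz(uv):
    f=lambda z:np.linalg.norm(proj(s,(e[0],e[1],z))-uv)
    m=ms(f,bounds=(100,500),method='bounded');return m.x,m.fun,proj(s,(e[0],e[1],m.x)),uv
for n,c in [('eye',(253,240)),('xbar',(242,267)),('bar',(218,418)),('looptop',(230,322))]:
    print(n,hz(np.array([385+c[0]/4,198+c[1]/4])))
print([(np.round(d['uv'],1).tolist(),round(d['conf'],2)) for d in r.pinpoint(s,'link')],[(np.round(d['uv'],1).tolist(),round(d['conf'],2)) for d in r.pinpoint(s,'seat')],[(np.round(d['uv'],1).tolist(),round(d['conf'],2)) for d in r.pinpoint(s,'bar')])
print(e-[0,0,46], go((540,-180,434),8.5))
E
```

```text
[ 491.6 -320.8  428.3]
eye (np.float64(374.10415396245276), np.float64(2.5080213233341673), array([445.8, 257.5]), array([448.2, 258. ]))
xbar (np.float64(354.6870487682237), np.float64(1.0611573662142348), array([444.5, 264.6]), array([445.5, 264.8]))
bar (np.float64(243.65671854568689), np.float64(2.1854754037909183), array([437.4, 302.1]), array([439.5, 302.5]))
looptop (np.float64(315.2562580979952), np.float64(0.670314623525135), array([441.8, 278.4]), array([442.5, 278.5]))
[([392.7, 364.1], 0.86), ([446.8, 253.3], 0.85)] [([377.5, 214.4], 0.56)] [([389.1, 396.0], 0.82), ([439.4, 296.2], 0.71), ([234.6, 243.1], 0.19)]
[ 491.6 -320.8  382.3] ([0.0033, -0.1487, -0.0078], np.float64(-26.4))
```

```bash
python3 - <<'E'
from h import *
print(go((522,-62,347),8.5))
E
```

```text
([-0.0504, -0.2552, 0.0792], np.float64(-26.4))
```

```bash
python3 -m jog '[[-0.01,-0.03,0.01,-6,0],[-0.02,-0.07,0.02,-12,0],[-0.03,-0.115,0.035,-18,0],[-0.04,-0.16,0.05,-24,0],[-0.046,-0.2,0.065,-26.4,0],[-0.05,-0.24,0.079,-26.4,0],[-0.05,-0.255,0.079,-26.4,0],[-0.05,-0.255,0.079,-26.4,0]]';  python3 - <<'E'
from h import *
np.set_printoptions(precision=1,suppress=True)
r.snapshot('top');s=snap('side');t=snap('top');e=r.sense();print(e['tool_pos'],e['tcp_rot'])
a=s['image'][170:290,300:440,::-1];b=t['image'][130:250,290:430,::-1]
cv2.imwrite('pics/h1.png',np.vstack([cv2.resize(a,(700,600),interpolation=2)]))
cv2.imwrite('pics/h1t.png',np.vstack([cv2.resize(b,(700,600),interpolation=2)]))
for l in ['seat','link','bar']:
  for q in (s,t): print(l,[(np.round(d['uv'],1).tolist(),round(d['conf'],2)) for d in r.pinpoint(q,l)][:3])
E
```

```text
time: 6.9
tool_pos: [522.0, -60.3, 345.6]
tcp_rot: [-179.9, -0.1, 8.7]
ft_force: [-0.5, -0.5, -1.4]
finger_gap: 6.4
[522.3 -63.4 347.2] [180.   -0.2   8.4]
seat [([375.4, 211.2], 0.85)]
seat []
link [([361.1, 223.6], 0.66), ([392.3, 363.1], 0.66)]
link [([448.7, 288.8], 0.76)]
bar [([388.4, 395.4], 0.85), ([357.8, 258.8], 0.79)]
bar [([438.5, 287.7], 0.62)]
```

View pics/h1.png

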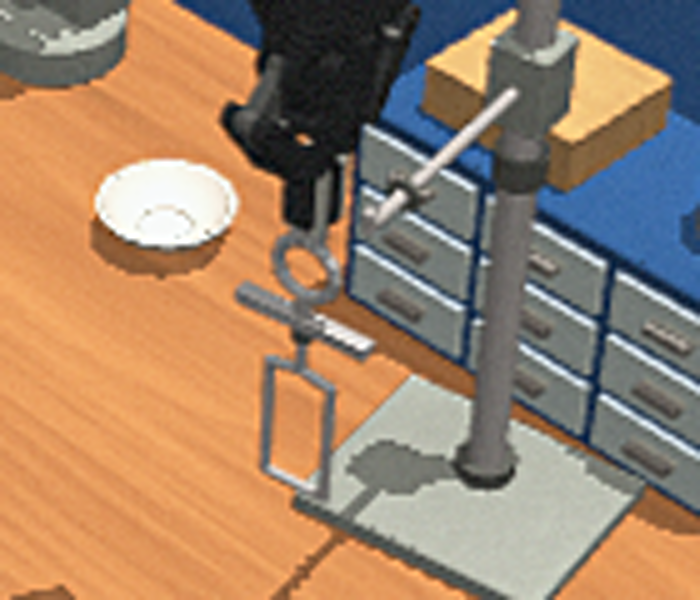

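Clear view: eye centre at (361.2,223.6), arm tip at about (374,214), collar at (381.6,208), arm root at (403,188.6). Comparing with the model.

```bash
python3 - <<'E'
from h import *
from scipy.optimize import least_squares
np.set_printoptions(precision=1,suppress=True)
s=snap('side');e=r.sense();tp=e['tool_pos'];print(tp)
px=lambda c:np.array([300+c[0]/5,170+c[1]/5])
# link in hand: solve eye offset along z and lateral with yaw 8.5 (origin offset dx,dy,dz from TCP)
print('eye pred d=52',proj(s,tp-[0,0,52]),'obs',px((306,268)))
x=np.array([np.cos(np.radians(8.5)),np.sin(np.radians(8.5)),0]);y=np.array([-x[1],x[0],0]);z=np.array([0,0,1])
for d in (50,52,54,56,58): print(d,proj(s,tp-[0,0,d]))
print('crossbar ends pred d=52', proj(s,tp-[0,0,80]+38*y),proj(s,tp-[0,0,80]-38*y),'obs',px((240,290)),px((372,347)))
for b in (118,124,130,136,142): print('bar',b,proj(s,tp-[0,0,52+b]),proj(s,tp-[0,0,52+b]+18*y),proj(s,tp-[0,0,52+b]-18*y))
print('obs bar ends',px((264,470)),px((324,494)))
seat=np.array([586.3,-52.4,290])
for n,a,c in [('tip',-20,(368,222)),('tip top of lip',-16,(372,210)),('collar',16,(408,190)),('root',120,(515,93))]: print(n,proj(s,seat+a*x),'obs',px(c))
E
```

```text
[522.3 -63.  347.4]
eye pred d=52 [362.  223.1] obs [361.2 223.6]
50 [362.  222.5]
52 [362.  223.1]
54 [362.  223.8]
56 [361.9 224.5]
58 [361.9 225.1]
crossbar ends pred d=52 [348.6 226. ] [374.6 238.6] obs [348. 228.] [374.4 239.4]
bar 118 [359.6 259.9] [353.8 257. ] [365.6 263. ]
bar 124 [359.5 261.7] [353.7 258.7] [365.4 264.7]
bar 130 [359.4 263.5] [353.6 260.5] [365.3 266.5]
bar 136 [359.3 265.2] [353.5 262.2] [365.2 268.2]
bar 142 [359.2 267. ] [353.4 264. ] [365. 270.]
obs bar ends [352.8 264. ] [364.8 268.8]
tip [372.1 215.6] obs [373.6 214.4]
tip top of lip [373.1 214.8] obs [374.4 212. ]
collar [380.4 208.5] obs [381.6 208. ]
root [402.9 189. ] obs [403.  188.6]
```

View pics/h1t.png

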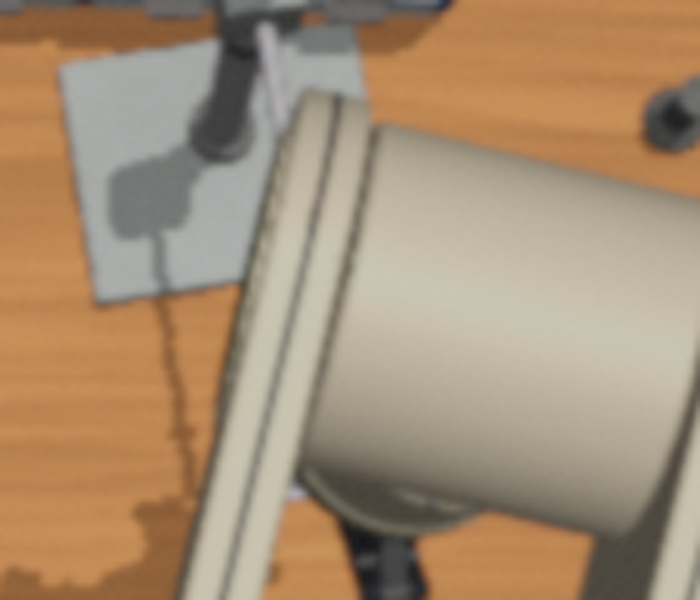

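Arm and link agree with the model across the arm. The lateral offset is about 1 mm, and along the arm the stand sits about 5 mm further than modelled. Advancing the eye 70 mm over the lip, in small steps at the end.

```bash
python3 -m jog '[[0.02,0,0.001,0,0],[0.035,0,0.001,0,0],[0.045,0,0.001,0,0],[0.052,0,0.001,0,0],[0.059,0,0.001,0,0],[0.065,0,0.001,0,0],[0.07,0,0.001,0,0],[0.07,0,0.001,0,0]]';  python3 - <<'E'
from h import *
np.set_printoptions(precision=1,suppress=True)
s=snap('side');e=r.sense();print(e['tool_pos'],e['tcp_rot'],e['ft_force'])
a=s['image'][165:285,310:450,::-1]
cv2.imwrite('pics/h2.png',np.vstack([cv2.resize(a,(700,600),interpolation=2)]))
E
```

```text
time: 8.2
tool_pos: [591.9, -52.7, 346.6]
tcp_rot: [-180.0, -0.3, 8.4]
ft_force: [-0.8, -0.1, -0.7]
finger_gap: 6.1
[591.7 -52.8 346.6] [-180.    -0.2    8.4] [ 0.3 -0.  -0.8]
```

View pics/h2.png

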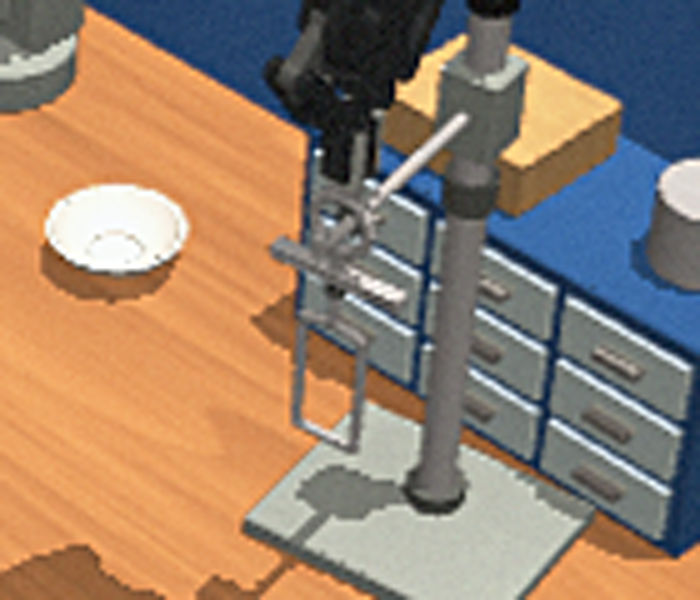

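The eye is round the bar: ring at crop (342,225), collar just inboard at (372,215), lip end at (322,245). Lowering in small steps.

```bash
python3 -m jog '[[0,0,0.004,0,0],[0,0,0.008,0,0],[0,0,0.008,0,0]]'; python3 -m jog '[[0,0,0.002,0,0],[0,0,0.003,0,0],[0,0,0.003,0,0]]'; python3 -m jog '[[0,0,0.001,0,0],[0,0,0.0015,0,0],[0,0,0.0015,0,0]]'
```

```text
time: 8.55
tool_pos: [591.2, -52.7, 337.6]
tcp_rot: [-179.9, -0.2, 8.4]
ft_force: [0.0, -0.1, -0.8]
finger_gap: 6.3
time: 8.85
tool_pos: [591.1, -52.7, 334.3]
tcp_rot: [-179.9, -0.1, 8.4]
ft_force: [-0.3, 0.1, -1.7]
finger_gap: 6.4
time: 9.15
tool_pos: [591.1, -52.7, 332.8]
tcp_rot: [-179.9, -0.1, 8.4]
ft_force: [0.6, -0.6, -1.7]
finger_gap: 5.6
```

```bash
python3 -m jog '[[0,0,0.001,0,0],[0,0,0.001,0,0]]'; python3 -m jog '[[0,0,0.001,0,0],[0,0,0.001,0,0]]'; python3 -m jog '[[0,0,0.001,0,0],[0,0,0.001,0,0]]'|sed -n '2p;4p'
```

```text
time: 9.35
tool_pos: [591.1, -52.7, 332.0]
tcp_rot: [-179.9, -0.2, 8.4]
ft_force: [-0.8, -0.2, 0.2]
finger_gap: 6.2
time: 9.55
tool_pos: [591.2, -52.7, 331.5]
tcp_rot: [-180.0, -0.2, 8.4]
ft_force: [-1.3, -0.0, 2.9]
finger_gap: 5.8
tool_pos: [591.2, -52.7, 331.0]
ft_force: [-1.8, 0.1, 4.9]
```

```bash
python3 -m jog '[[0,0,-0.0008,0,0],[0,0,-0.0008,0,0]]'|sed -n '2p;4p'; python3 -m jog '[[0,0,0,0,15],[0,0,0,0,15],[0,0,0,0,25],[0,0,0,0,25]]'; python3 -m jog '[[0,0,-0.01,0,25],[0,0,-0.03,0,25],[0,0,-0.06,0,25],[0,0,-0.09,0,25],[0,0,-0.12,0,25],[0,0,-0.12,0,25]]';python3 - <<'E'
from h import *
for k in range(3): s=snap('side')
s=snap('side');t=snap('top')
a=s['image'][165:285,310:450,::-1]
cv2.imwrite('pics/h3.png',np.vstack([cv2.resize(a,(700,600),interpolation=2)]))
for l in ['link','bar','tab']:print(l,[(np.round(d['uv'],1).tolist(),round(d['conf'],2)) for d in r.pinpoint(s,l)][:3])
print(r.sense()['time'])
for l in ['handle','hook_top']:print(l,[(np.round(d['uv'],1).tolist(),round(d['conf'],2)) for d in r.pinpoint(s,l)][:3],[(np.round(d['uv'],1).tolist(),round(d['conf'],2)) for d in r.pinpoint(t,l)][:3])
E
```

```text
tool_pos: [591.3, -52.8, 331.8]
ft_force: [-0.7, 0.0, 0.7]
time: 10.35
tool_pos: [591.3, -52.7, 331.5]
tcp_rot: [-180.0, -0.2, 8.4]
ft_force: [0.2, 0.3, -0.4]
finger_gap: 21.4
time: 10.95
tool_pos: [591.6, -53.0, 458.2]
tcp_rot: [179.9, -0.7, 8.4]
ft_force: [-0.0, -0.5, 1.1]
finger_gap: 20.8
link [([377.5, 212.6], 0.8), ([392.4, 363.4], 0.73)]
bar [([390.5, 397.0], 0.79), ([372.7, 251.0], 0.73), ([233.8, 246.2], 0.23)]
tab [([396.2, 347.9], 0.82), ([375.7, 200.2], 0.76)]
11.35
handle [([217.8, 276.9], 0.87), ([234.0, 241.9], 0.66), ([175.3, 260.0], 0.6)] [([215.3, 311.4], 0.7), ([164.2, 333.9], 0.69), ([184.6, 260.6], 0.58)]
hook_top [([258.9, 219.3], 0.94), ([175.2, 214.7], 0.88), ([427.7, 371.5], 0.68)] [([225.2, 333.2], 0.96), ([122.3, 310.3], 0.78), ([189.9, 236.4], 0.65)]
```

View pics/h3.png

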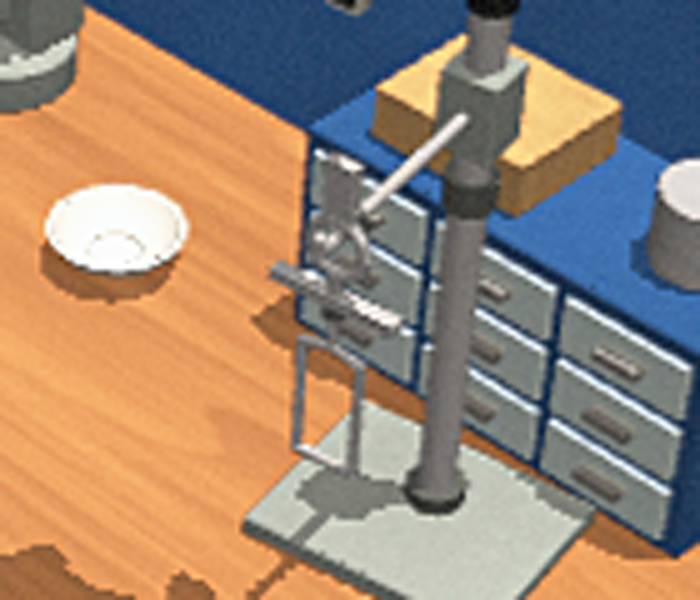

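The link hangs free on the arm (ring at crop 345,245; crossbar 272–398, 270–325; loop bottom bar 300–355, 450–470). Working out the bar height, the tray pose and the way to the tray.

```bash
python3 - <<'E'
from h import *
from scipy.optimize import least_squares as ls
np.set_printoptions(precision=1,suppress=True)
s=snap('side');t=snap('top')
px=lambda c:np.array([310+c[0]/5,165+c[1]/5])
x=np.array([np.cos(np.radians(8.4)),np.sin(np.radians(8.4)),0]);y=np.array([-x[1],x[0],0])
L=np.array([591.3,-52.7,281])
for n,p,c in [('xbarL',L+[0,0,-31]+37*y,(272,270)),('xbarR',L+[0,0,-31]-37*y,(400,322)),('eye',L,(343,247)),('tabtop',L+[0,0,52],(345,155))]: print(n,proj(s,p),px(c))
for b in (124,130,136,142): print(b,proj(s,L-[0,0,b]+18*y),proj(s,L-[0,0,b]-18*y))
print('obs',px((299,449)),px((353,470)),px((301,341)),px((358,362)))
for b in (52,58,64,70): print('shoulder',b,proj(s,L-[0,0,b]+18*y),proj(s,L-[0,0,b]-18*y))
# tray: white-box & black handles segmentation in top
I=t['image'];g=cv2.cvtColor(I,6)
roi=np.zeros(g.shape,np.uint8);roi[205:272,172:218]=1
ys,xs=np.where((g<60)&(roi>0)); 
print('dark px',len(xs))
n,lab,st,ce=cv2.connectedComponentsWithStats(((g<60)&(roi>0)).astype(np.uint8));print([(q[:].tolist(),c.round(1).tolist()) for q,c in zip(st[1:],ce[1:]) if q[4]>15])
print('cap',(np.array(s['image'])[238,190:275].mean(1)).astype(int)[:0])
g2=cv2.cvtColor(s['image'],6);m=np.zeros_like(g2);m[215:260,225:300]=1
n,lab,st,ce=cv2.connectedComponentsWithStats(((g2<50)&(m>0)).astype(np.uint8));print([(q[:].tolist(),c.round(1).tolist()) for q,c in zip(st[1:],ce[1:]) if q[4]>15])
E
```

```text
xbarL [364.9 217.8] [364.4 219. ]
xbarR [389.6 229.4] [390.  229.4]
eye [378.  213.7] [378.6 214.4]
tabtop [379.4 196.6] [379. 196.]
124 [369.  248.7] [380.5 254.4]
130 [368.9 250.4] [380.4 256.1]
136 [368.7 252.1] [380.2 257.8]
142 [368.6 253.8] [380.  259.6]
obs [369.8 254.8] [380.6 259. ] [370.2 233.2] [381.6 237.4]
shoulder 52 [370.6 227.2] [382.6 232.9]
shoulder 58 [370.5 229.1] [382.4 234.7]
shoulder 64 [370.4 230.9] [382.2 236.6]
shoulder 70 [370.2 232.7] [382.  238.4]
dark px 113
[([201, 208, 8, 13, 56], [204.6, 214.3]), ([183, 254, 8, 14, 57], [186.3, 260.6])]
cap []
[([272, 227, 13, 11, 95], [278.3, 231.8]), ([232, 238, 13, 12, 109], [237.9, 243.2])]
```

```bash
python3 - <<'E'
from h import *
np.set_printoptions(precision=1,suppress=True)
s=snap('side');t=snap('top')
a,ea=tri(s,(237.9,243.2),t,(186.3,260.6));b,eb=tri(s,(278.3,231.8),t,(204.6,214.3))
print(a,ea,b,eb);d=b-a
print('mid',(a+b)/2,'len',np.linalg.norm(d),'yaw',np.degrees(np.arctan2(d[1],d[0])))
a=atz(t,(186.3,260.6),36);b=atz(t,(204.6,214.3),36);d=b-a;print(a,b,'mid',(a+b)/2,'len',np.linalg.norm(d),'yaw',np.degrees(np.arctan2(d[1],d[0])))
for z in (20,25):
  a=atz(s,(237.9,243.2),z);b=atz(s,(278.3,231.8),z);print('side',z,a,b,(a+b)/2)
h=tri(s,(257.6,218.2),t,(191,235.5));print('hook',h)
e=r.sense();print(e['tool_pos'],e['tcp_rot'],e['joint_pos'])
for p in [(430,50,400),(420,250,250),(437,349,120),(437,349,29)]: print(p,go(p,70))
E
```

```text
[440.9 348.9  22.5] 3.6589594177358595 [561.3 305.7  23.9] 3.5298258087488215
mid [501.1 327.3  23.2] len 127.93806594481977 yaw -19.761369174922773
[439.4 347.   36. ] [558.7 304.4  36. ] mid [499.  325.7  36. ] len 126.74199112461439 yaw -19.641361401385677
side 20 [443.8 350.   20. ] [565.5 308.1  20. ] [504.6 329.   20. ]
side 25 [440.5 345.1  25. ] [561.7 303.4  25. ] [501.1 324.2  25. ]
hook (array([500.7, 322. ,  99.8]), np.float64(2.771097947341181))
[590.8 -52.9 451.5] [-180.    -0.2    8.4] [-10.1   6.8  65.5   0.1 107.5 -18.5]
(430, 50, 400) ([-0.1442, -0.1253, 0.0511], np.float64(-61.6))
(420, 250, 250) ([-0.1254, -0.3245, 0.2013], np.float64(-61.6))
(437, 349, 120) ([-0.0946, -0.4199, 0.3314], np.float64(-61.6))
(437, 349, 29) ([-0.0949, -0.4198, 0.4224], np.float64(-61.6))
```

```bash
python3 -m jog '[[-0.035,-0.03,0.01,-8,30],[-0.07,-0.06,0.02,-16,30],[-0.105,-0.095,0.03,-24,30],[-0.14,-0.13,0.05,-32,30],[-0.14,-0.17,0.08,-40,30],[-0.14,-0.21,0.11,-48,30],[-0.13,-0.255,0.14,-56,30],[-0.13,-0.295,0.17,-61.9,30]]' 120;python3 - <<'E'
from h import *
for p in [(434.6,350.1,130),(434.6,350.1,31)]: print(p,go(p,70.3))
E
```

```text
time: 12.55
tool_pos: [420.3, 215.6, 285.5]
tcp_rot: [179.7, -0.2, 70.6]
ft_force: [0.8, 0.8, -0.6]
finger_gap: 25.5
(434.6, 350.1, 130) ([0.1311, -0.0319, 0.1558], np.float64(0.3))
(434.6, 350.1, 31) ([0.1307, -0.0323, 0.2548], np.float64(0.3))
```

```bash
python3 -m jog '[[0.035,-0.008,0.035,0,30],[0.07,-0.016,0.07,0,30],[0.1,-0.024,0.105,0,30],[0.131,-0.032,0.14,0,30],[0.131,-0.032,0.155,0,30],[0.131,-0.032,0.155,0,30]]';python3 - <<'E'
from h import *
np.set_printoptions(precision=1,suppress=True)
s=snap('side');t=snap('top');e=r.sense();print(e['tool_pos'],e['tcp_rot'])
print(go((434.6,350.1,31),70.3))
print('pred tips',proj(s,e['tool_pos']-[0,0,22]))
I=s['image'][190:265,205:305,::-1]
cv2.imwrite('pics/k1.png',cv2.resize(I,(800,600),interpolation=2))
E
```

```text
time: 13.15
tool_pos: [432.3, 349.2, 127.3]
tcp_rot: [179.9, 0.1, 70.7]
ft_force: [-0.5, -0.4, 0.8]
finger_gap: 25.6
[434.8 349.6 131.6] [179.7  -0.2  70.6]
([-0.0, -0.0009, 0.1006], np.float64(0.3))
pred tips [232.9 220.9]
```

View pics/k1.png

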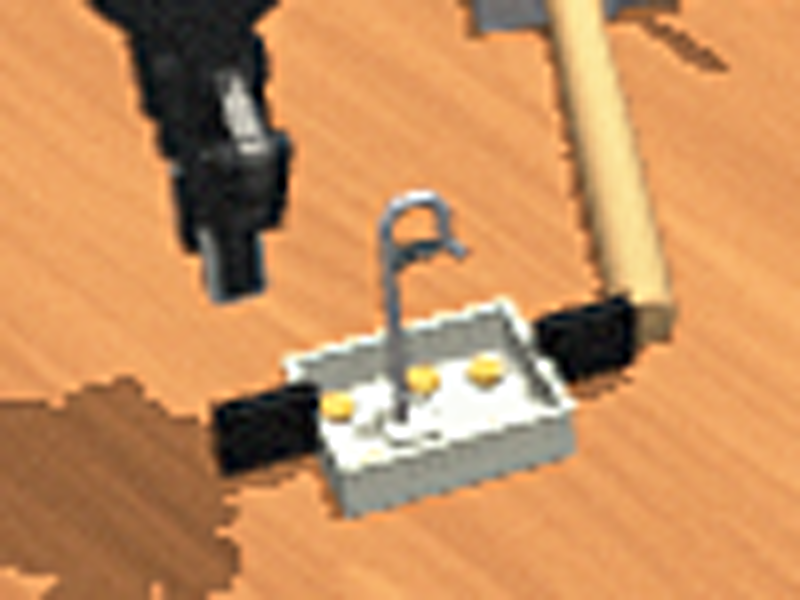

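The gripper tips (crop 235,295) stand above the near handle (265,430), the hook's latch is shut, and the mallet handle end lies behind the far handle. Descending straight.

```bash
python3 -m jog '[[0,-0.001,0.03,0.3,30],[0,-0.001,0.06,0.3,30],[0,-0.001,0.085,0.3,30],[0,-0.001,0.1,0.3,30],[0,-0.001,0.1,0.3,30],[0,-0.001,0.1,0.3,0],[0,-0.001,0.1,0.3,0],[0,-0.001,0.1,0.3,0]]' 120;python3 -m jog '[[0,0,0,0,0],[0,0,0,0,0]]';
```

```text
time: 14.05
tool_pos: [436.0, 351.0, 33.8]
tcp_rot: [179.6, -0.4, 70.3]
ft_force: [0.5, -0.6, 5.6]
finger_gap: 7.7
time: 14.25
tool_pos: [436.3, 351.3, 34.5]
tcp_rot: [179.5, -0.4, 70.3]
ft_force: [-1.1, 0.1, -1.3]
finger_gap: 7.7
```

```bash
python3 -m jog '[[0,0,-0.005,0,0],[0,0,-0.015,0,0],[0,0,-0.035,0,0],[0,0,-0.06,0,0],[0,0,-0.09,0,0],[0,0,-0.09,0,0]]';python3 - <<'E'
from h import *
np.set_printoptions(precision=1,suppress=True)
s=snap('side');t=snap('top');e=r.sense();print(e['tool_pos'],e['tcp_rot'],e['ft_force'])
cv2.imwrite('pics/l1.png',s['image'][:,:,::-1])
for l in ['hook_top','tray','handle']:print(l,[(np.round(d['uv'],1).tolist(),round(d['conf'],2)) for d in r.pinpoint(s,l)][:3],[(np.round(d['uv'],1).tolist(),round(d['conf'],2)) for d in r.pinpoint(t,l)][:3])
for q,n in((s,'s'),(t,'t')):
  for l in ['mallet','tray']:print(n,l,[(np.round(d['bbox']).tolist(),round(d['conf'],2)) for d in r.search_frame(q,l)][:3])
p=e['tool_pos'];yx=np.radians(e['tcp_rot'][2]-90);x=np.array([np.cos(yx),np.sin(yx),0])
h=p+70*x+[0,0,107.5-31];print('pred hook_top',h,proj(s,h),proj(t,h),'far handle',proj(s,p+133*x),proj(s,p+133*x+[0,0,-8]))
g2=cv2.cvtColor(s['image'],6);u,v=proj(s,p+133*x).astype(int);m=np.zeros_like(g2);m[v-18:v+18,u-22:u+20]=1
n,lab,st,ce=cv2.connectedComponentsWithStats(((g2<50)&(m>0)).astype(np.uint8));print([(q[:].tolist(),c.round(1).tolist()) for q,c in zip(st[1:],ce[1:]) if q[4]>15])
E
```

```text
time: 14.85
tool_pos: [438.1, 352.8, 130.4]
tcp_rot: [179.2, -0.8, 70.3]
ft_force: [1.2, 1.0, -0.5]
finger_gap: 7.4
[436.1 351.4 126. ] [179.4  -0.6  70.3] [-0.4  0.5 -1.6]
hook_top [([173.9, 212.8], 0.68), ([211.4, 271.1], 0.67), ([258.3, 190.0], 0.56)] [([178.1, 233.7], 0.97), ([224.0, 334.7], 0.79), ([124.2, 312.0], 0.6)]
tray [([181.6, 251.0], 0.86), ([257.6, 220.9], 0.76), ([217.3, 299.4], 0.64)] [([142.1, 305.2], 0.68), ([187.8, 233.2], 0.67), ([234.2, 327.6], 0.58)]
handle [([174.7, 262.6], 0.97), ([217.6, 277.5], 0.95), ([234.8, 217.6], 0.82)] [([166.5, 335.1], 0.91), ([213.6, 312.2], 0.81), ([173.1, 260.7], 0.71)]
s mallet [([264.0, 180.0, 288.0, 231.0], 0.97), ([292.0, 344.0, 358.0, 355.0], 0.62), ([310.0, 325.0, 333.0, 347.0], 0.61)]
s tray [([162.0, 211.0, 203.0, 273.0], 0.98), ([206.0, 268.0, 234.0, 315.0], 0.81), ([238.0, 188.0, 286.0, 228.0], 0.76)]
t mallet [([120.0, 139.0, 210.0, 204.0], 0.67)]
t tray [([209.0, 304.0, 255.0, 352.0], 0.78), ([122.0, 285.0, 170.0, 341.0], 0.57)]
pred hook_top [502.  327.9 202.5] [253.9 188.3] [178.5 231.4] far handle [276.1 204.7] [276.2 206.8]
[([271, 201, 13, 11, 102], [277.1, 205.7])]
```

```bash
python3 - <<'E'
from h import *
np.set_printoptions(precision=1,suppress=True)
s=snap('side');t=snap('top');e=r.sense();p=e['tool_pos'];print(p,e['tcp_rot'],e['time'])
I=cv2.cvtColor(s['image'],cv2.COLOR_RGB2HSV);right=np.array(s['T'])[:3,0]
for h in range(40,320,20):
    u,v=proj(s,p+[0,0,h]);a,b=proj(s,p+[0,0,h]-20*right),proj(s,p+[0,0,h]+20*right);sc=40/np.linalg.norm(b-a)
    row=I[int(round(v))];m=(row[:,1]<105)|(row[:,2]<60)
    i=int(round(u));l=i
    while l>0 and m[l-1:l+1].any(): l-=1
    k=i
    while k<639 and m[k:k+2].any(): k+=1
    print(h,int(u),int(v),'left mm',round((u-l)*sc),'right mm',round((k-u)*sc),row[i].tolist())
# triangulated hook
H=tri(s,(258.3,190),t,(178.1,233.7));print('hook net',H)
print(go((423,-77.5,130),98.4), go((423,120,130),98.4))
E
```

```text
[435.3 350.9 124.3] [179.5  -0.4  70.3] 15.55
40 231 205 left mm 20 right mm 22 [100, 26, 29]
60 230 199 left mm 20 right mm 24 [128, 28, 37]
80 229 193 left mm 24 right mm 20 [100, 23, 34]
100 229 187 left mm 38 right mm 36 [90, 8, 32]
120 228 181 left mm 39 right mm 37 [53, 26, 39]
140 227 175 left mm 40 right mm 39 [29, 84, 67]
160 226 169 left mm 43 right mm 40 [20, 58, 128]
180 226 163 left mm 46 right mm 42 [23, 63, 129]
200 225 156 left mm 594 right mm 41 [20, 58, 133]
220 224 150 left mm 587 right mm 40 [20, 57, 129]
240 224 143 left mm 580 right mm 49 [20, 59, 108]
260 223 137 left mm 573 right mm 40 [20, 58, 109]
280 222 130 left mm 566 right mm 60 [21, 55, 112]
300 221 123 left mm 560 right mm 69 [20, 55, 111]
hook net (array([503.3, 323.7, 198.9]), np.float64(17.033484651832104))
([-0.4075, 0.1327, -0.0076], np.float64(-28.1)) ([-0.2215, 0.0662, -0.0068], np.float64(-28.1))
```

```bash
python3 -m jog '[[-0.03,0.01,0,-3,0],[-0.075,0.024,0,-8,0],[-0.12,0.039,0,-13,0],[-0.165,0.054,0.002,-18,0],[-0.21,0.068,0.004,-22,0],[-0.255,0.083,0.006,-26,0],[-0.3,0.098,0.008,-28.1,0],[-0.34,0.111,0.009,-28.1,0]]';python3 - <<'E'
from h import *
print(go((423,-77.5,115.5),98.4))
E
```

```text
time: 16.35
tool_pos: [425.1, -8.7, 113.9]
tcp_rot: [179.4, -0.1, 98.5]
ft_force: [1.0, -0.8, -1.8]
finger_gap: 7.7
([-0.0677, -0.0122, -0.0019], np.float64(0.1))
```

```bash
python3 -m jog '[[-0.03,-0.005,-0.001,0,0],[-0.055,-0.01,-0.001,0,0],[-0.068,-0.012,-0.001,0,0],[-0.068,-0.012,-0.001,0,0]]';python3 - <<'E'
from h import *
np.set_printoptions(precision=1,suppress=True)
s=snap('side');s=snap('side');e=r.sense();p=e['tool_pos'];print(p,e['tcp_rot'],e['ft_force'])
for l in ['hook_top','bar','tray','handle','finger']:print(l,[(np.round(d['uv'],1).tolist(),round(d['conf'],2)) for d in r.pinpoint(s,l)][:3])
yx=np.radians(e['tcp_rot'][2]-90);x=np.array([np.cos(yx),np.sin(yx),0])
print('pred hook_top',proj(s,p+70*x+[0,0,73]),'tray',proj(s,p+70*x-[0,0,34.5]),'handle',proj(s,p+7*x-[0,0,9.5]),'far handle c',proj(s,p+134*x-[0,0,11.5]),'crook top',proj(s,p+70*x+[0,0,79]))
g2=cv2.cvtColor(s['image'],6);u,v=proj(s,p+134*x-[0,0,10]).astype(int);m=np.zeros_like(g2);m[v-18:v+18,u-18:u+18]=1
n,lab,st,ce=cv2.connectedComponentsWithStats(((g2<50)&(m>0)).astype(np.uint8));print([(q[:].tolist(),c.round(1).tolist()) for q,c in zip(st[1:],ce[1:]) if q[4]>15])
print('advance to',go((522,-63,115.5),98.4))
E
```

```text
time: 16.75
tool_pos: [423.4, -78.9, 114.8]
tcp_rot: [179.3, -0.1, 98.4]
ft_force: [-0.5, 1.3, -1.2]
finger_gap: 7.6
[423.3 -77.2 114.6] [179.4  -0.2  98.5] [ 0.4 -0.3 -1.3]
hook_top [([210.7, 270.2], 0.85), ([355.1, 264.4], 0.72), ([174.2, 214.2], 0.59)]
bar [([389.6, 395.6], 0.81), ([372.1, 248.7], 0.67)]
tray [([181.1, 250.9], 0.97), ([218.9, 299.3], 0.68), ([351.5, 296.4], 0.62)]
handle [([178.7, 261.1], 0.72), ([333.5, 305.5], 0.63), ([219.0, 275.6], 0.62)]
finger []
pred hook_top [352.6 263.3] tray [350.9 294. ] handle [336.5 301.2] far handle c [365.6 274. ] crook top [352.7 261.5]
[([347, 259, 6, 30, 108], [348.9, 271.6]), ([361, 267, 11, 13, 88], [366.5, 273.2])]
advance to ([-0.0011, 0.0996, 0.0002], np.float64(0.2))
```

Margins allow it (hook window about ±15 mm in height and ±12 mm sideways). Advancing the nose through the loop.

```bash
python3 -m jog '[[-0.001,0.015,-0.001,0,0],[-0.001,0.035,-0.001,0,0],[-0.001,0.055,-0.001,0,0],[-0.001,0.068,-0.001,0,0],[-0.001,0.08,-0.001,0,0],[-0.001,0.09,-0.001,0,0],[-0.001,0.097,-0.001,0,0],[-0.001,0.097,-0.001,0,0]]';python3 - <<'E'
from h import *
np.set_printoptions(precision=1,suppress=True)
s=snap('side');s=snap('side');e=r.sense();p=e['tool_pos'];print(p,e['tcp_rot'],e['ft_force'])
for l in ['hook_top','bar','link','tray','finger']:print(l,[(np.round(d['uv'],1).tolist(),round(d['conf'],2)) for d in r.pinpoint(s,l)][:3])
yx=np.radians(e['tcp_rot'][2]-90);x=np.array([np.cos(yx),np.sin(yx),0])
print('pred hook_top',proj(s,p+70*x+[0,0,73]),'bar',proj(s,(591.3,-52.7,140.5)))
a=s['image'][205:295,325:445,::-1]
cv2.imwrite('pics/m1.png',cv2.resize(a,(800,600),interpolation=2))
E
```

```text
time: 17.9
tool_pos: [520.0, -63.0, 116.7]
tcp_rot: [179.4, -0.1, 98.6]
ft_force: [-0.7, -0.5, -1.1]
finger_gap: 7.5
[519.  -63.2 116.5] [179.4  -0.1  98.6] [-0.1  0.8 -1.8]
hook_top [([211.6, 271.1], 0.93), ([174.1, 212.7], 0.9), ([376.8, 242.9], 0.72)]
bar [([373.9, 250.7], 0.73), ([390.1, 395.0], 0.64)]
link [([377.5, 212.2], 0.63), ([391.9, 362.0], 0.63)]
tray [([181.4, 249.3], 0.75), ([215.7, 298.3], 0.63), ([375.1, 276.5], 0.6)]
finger []
pred hook_top [374.8 242.5] bar [374.3 256.2]
```

View pics/m1.png

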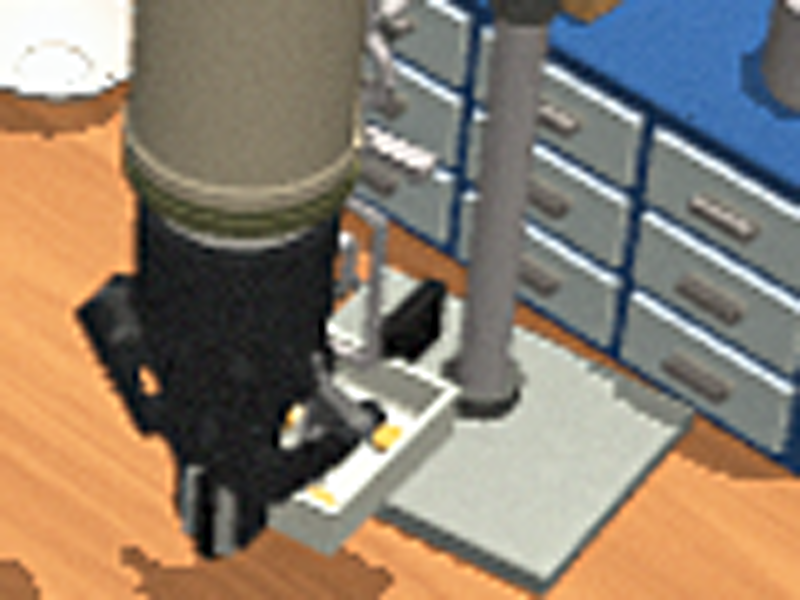

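The visible part of the hook (nose) is inside the loop at crop (347,262), i.e. (377,244), where the model puts it. The loop's corner is at (380.8,258.7), also as modelled. Lowering towards latch contact.

```bash
python3 -m jog '[[0,0.0015,0.005,0,0],[0,0.0015,0.011,0,0],[0,0.0015,0.017,0,0],[0,0.0015,0.017,0,0]]'; for i in 1; do python3 -m jog '[[0,0,0.002,0,0],[0,0,0.003,0,0],[0,0,0.003,0,0]]'|sed -n '2,4p'; done;  python3 -m jog '[[0,0,0.002,0,0],[0,0,0.003,0,0],[0,0,0.003,0,0]]'|sed -n '2,4p'
```

```text
time: 18.65
tool_pos: [519.7, -62.9, 98.1]
tcp_rot: [179.5, -0.2, 98.6]
ft_force: [-0.4, 0.4, -1.5]
finger_gap: 8.0
tool_pos: [519.6, -62.8, 94.9]
tcp_rot: [179.5, -0.2, 98.6]
ft_force: [0.1, 0.2, -1.1]
tool_pos: [520.1, -62.9, 92.3]
tcp_rot: [179.5, -0.2, 98.6]
ft_force: [0.2, -0.0, 2.2]
```

Latch contact came at TCP z ≈ 93, as predicted (92.5). Pressing on.

```bash
python3 -m jog '[[0,0,0.001,0,0],[0,0,0.002,0,0],[0,0,0.002,0,0]]'|sed -n '2,4p';  python3 -m jog '[[0,0,0.001,0,0],[0,0,0.002,0,0],[0,0,0.002,0,0]]'|sed -n '2,4p'
```

```text
tool_pos: [520.4, -62.9, 90.5]
tcp_rot: [179.4, -0.2, 98.6]
ft_force: [-0.1, -0.2, 2.6]
tool_pos: [520.4, -62.9, 88.5]
tcp_rot: [179.4, -0.2, 98.6]
ft_force: [0.3, 0.8, 4.1]
```

```bash
python3 -m jog '[[0,0,0.001,0,0],[0,0,0.002,0,0],[0,0,0.002,0,0]]'|sed -n '2,4p'
```

```text
tool_pos: [520.2, -62.9, 86.1]
tcp_rot: [179.5, -0.2, 98.6]
ft_force: [-0.3, -0.1, 1.6]
```

```bash
for i in 1; do python3 -m jog '[[0,0,0.001,0,0],[0,0,0.002,0,0],[0,0,0.003,0,0],[0,0,0.003,0,0]]'|sed -n '2,4p'; done; python3 -m jog '[[0,0,0.001,0,0],[0,0,0.002,0,0],[0,0,0.003,0,0],[0,0,0.003,0,0]]'|sed -n '2,4p'
```

```text
tool_pos: [520.0, -62.8, 82.9]
tcp_rot: [179.5, -0.2, 98.6]
ft_force: [-0.9, -0.1, 2.2]
tool_pos: [519.8, -62.8, 79.5]
tcp_rot: [179.5, -0.2, 98.6]
ft_force: [-0.2, 0.5, 1.9]
```

```bash
python3 -m jog '[[0,0,0.001,0,0],[0,0,0.002,0,0],[0,0,0.002,0,0]]'|sed -n '2,4p'; python3 -m jog '[[0,0,0.001,0,0],[0,0,0.002,0,0],[0,0,0.002,0,0]]'|sed -n '2,4p'
```

```text
tool_pos: [519.5, -62.7, 77.2]
tcp_rot: [179.5, -0.2, 98.6]
ft_force: [0.0, -0.4, -0.6]
tool_pos: [518.9, -62.6, 74.5]
tcp_rot: [179.6, -0.2, 98.6]
ft_force: [-0.2, 0.5, -1.5]
```

The force fell back to the tray's weight: the latch appears to have snapped. Lowering to feel the hook top, which should come at about 71.

```bash
python3 -m jog '[[0,0.001,0.001,0,0],[0,0.001,0.002,0,0],[0,0.001,0.002,0,0]]'|sed -n '2,4p'; python3 -m jog '[[0,0,0.001,0,0],[0,0,0.0015,0,0],[0,0,0.0015,0,0]]'|sed -n '2,4p'
```

```text
tool_pos: [519.7, -62.4, 72.2]
tcp_rot: [179.7, -0.2, 98.6]
ft_force: [-1.0, -0.1, -1.4]
tool_pos: [519.9, -62.4, 70.8]
tcp_rot: [179.6, -0.2, 98.6]
ft_force: [-0.8, 0.1, -0.1]
```

```bash
python3 -m jog '[[0,0,0.0005,0,0],[0,0,0.001,0,0],[0,0,0.001,0,0]]'|sed -n '2,4p'
```

```text
tool_pos: [520.2, -62.5, 70.1]
tcp_rot: [179.6, -0.2, 98.6]
ft_force: [-0.1, -0.2, 1.0]
```

```bash
python3 -m jog '[[0,0,-0.0004,0,0],[0,0,-0.0004,0,0]]'|sed -n '2,4p'; python3 -m jog '[[0,0,0,0,12],[0,0,0,0,20],[0,0,0,0,30],[0,0,0,0,45],[0,0,0,0,45],[0,0,0,0,45]]' 30; python3 -m jog '[[0,-0.003,0,0,45],[0,-0.01,0,0,45],[0,-0.02,0,0,45],[0,-0.035,0,0,45],[0,-0.055,0,0,45],[0,-0.08,0,0,45],[0,-0.1,0,0,45],[0,-0.1,0,0,45]]'
```

```text
tool_pos: [520.2, -62.5, 70.6]
tcp_rot: [179.6, -0.2, 98.6]
ft_force: [-0.1, -0.7, 0.8]
time: 23.25
tool_pos: [520.2, -62.5, 70.5]
tcp_rot: [179.6, -0.2, 98.6]
ft_force: [0.3, -0.1, 0.5]
finger_gap: 38.0
time: 24.05
tool_pos: [418.4, -77.3, 69.0]
tcp_rot: [179.7, -0.3, 98.5]
ft_force: [1.0, 0.7, 0.6]
finger_gap: 38.7
```

```bash
python3 -m jog '[[0,-0.005,-0.04,0,45],[0,-0.01,-0.08,0,45],[0,-0.01,-0.13,0,45],[0,-0.01,-0.18,0,45],[0.04,-0.01,-0.22,0,45],[0.09,-0.01,-0.25,0,45],[0.14,-0.01,-0.25,0,45],[0.18,-0.01,-0.25,0,45]]' >/dev/null; python3 - <<'E'
from h import *
np.set_printoptions(precision=1,suppress=True)
for k in range(12): r.snapshot('side')
s=snap('side');t=snap('top');e=r.sense();print(e['tool_pos'],e['time'],e['ft_force'])
for q in (s,t):
  for l in ['hook_top','tray','handle','bar','link','tab','finger','latch']:print(l,[(np.round(d['uv'],1).tolist(),round(d['conf'],2)) for d in r.pinpoint(q,l)][:4])
x=np.array([np.cos(np.radians(8.4)),np.sin(np.radians(8.4)),0]);B=np.array([591.3,-52.7,143.5])
for n,p in [('hook_top',B),('tray',B-[0,0,107.5]),('handle',B-63*x-[0,0,82.5]),('far',B+64*x-[0,0,84])]: print(n,proj(s,p),proj(t,p))
for q,nm in((s,'s'),(t,'t')):
  g=cv2.cvtColor(q['image'],6)
  for sg in(-64,64):
    u,v=proj(q,B+sg*x-[0,0,84]).astype(int);m=np.zeros_like(g);m[v-14:v+14,u-14:u+14]=1
    n,lab,st,ce=cv2.connectedComponentsWithStats(((g<50)&(m>0)).astype(np.uint8));print(nm,sg,(u,v),[(k[:].tolist(),c.round(1).tolist()) for k,c in zip(st[1:],ce[1:]) if k[4]>15])
cv2.imwrite('pics/end.png',s['image'][:,:,::-1])
a=s['image'][235:280,355:395]
cv2.imwrite('pics/endc.png',cv2.resize(a[:,:,::-1],(640,720),interpolation=2)[:600])
E
```

```text
[381.4  94.5 319.5] 25.55 [-0.6  0.5  0.4]
hook_top [([174.4, 215.0], 0.83), ([213.4, 272.4], 0.75), ([377.2, 254.8], 0.65)]
tray [([370.4, 288.4], 0.88), ([217.5, 297.6], 0.57), ([183.1, 248.9], 0.55)]
handle [([217.5, 277.9], 0.79), ([176.4, 262.1], 0.76)]
bar [([390.4, 393.4], 0.7)]
link [([378.6, 211.7], 0.93), ([390.9, 361.3], 0.71)]
tab [([396.6, 348.9], 0.77), ([378.4, 198.4], 0.72)]
finger []Traceback (most recent call last):
  File "<stdin>", line 6, in <module>
ValueError: it knows: bangle, bar, block, cradle, dish, file, finger, handle, hook_top, jar, link, mallet, punch, seat, stand, tab, tray
```

```bash
python3 - <<'E'
from h import *
np.set_printoptions(precision=1,suppress=True)
s=snap('side');t=snap('top');print(r.sense()['time'])
for l in ['tray','handle','hook_top','link']:print('top',l,[(np.round(d['uv'],1).tolist(),round(d['conf'],2)) for d in r.pinpoint(t,l)][:4])
x=np.array([np.cos(np.radians(8.4)),np.sin(np.radians(8.4)),0]);B=np.array([591.3,-52.7,143.5])
for n,p in [('hook_top',B),('tray',B-[0,0,107.5]),('far',B+64*x-[0,0,84])]: print(n,proj(s,p),proj(t,p))
for q,nm in((s,'s'),(t,'t')):
  g=cv2.cvtColor(q['image'],6)
  for sg in(-64,64):
    u,v=proj(q,B+sg*x-[0,0,84]).astype(int);m=np.zeros_like(g);m[v-14:v+14,u-14:u+14]=1
    n,lab,st,ce=cv2.connectedComponentsWithStats(((g<50)&(m>0)).astype(np.uint8));print(nm,sg,(u,v),[(k[:].tolist(),c.round(1).tolist()) for k,c in zip(st[1:],ce[1:]) if k[4]>15])
for l in ['mallet','jar','dish','punch','block','cradle','bangle','file']:print(l,[(np.round(d['bbox']).tolist(),round(d['conf'],2)) for d in r.search_frame(t,l)][:1])
a=s['image'][205:300,335:410]
cv2.imwrite('pics/endc.png',cv2.resize(a[:,:,::-1],(472,600),interpolation=2))
E
```

```text
26.0
top tray [([345.8, 201.7], 0.93), ([139.9, 307.4], 0.9), ([167.7, 179.1], 0.42)]
top handle [([346.0, 230.0], 0.96), ([166.4, 329.3], 0.92), ([211.9, 310.8], 0.53)]
top hook_top [([347.6, 202.1], 0.9), ([124.1, 307.9], 0.68), ([347.3, 190.8], 0.65)]
top link [([347.0, 190.9], 0.83), ([450.8, 288.6], 0.8)]
hook_top [374.4 255.4] [347.2 198.8]
tray [371.9 284.8] [343.8 204.5]
far [385.5 265.9] [341.2 178.6]
s -64 (np.int64(358), np.int64(291)) [([354, 285, 11, 16, 104], [358.7, 292.3])]
s 64 (np.int64(385), np.int64(265)) [([381, 258, 16, 12, 80], [386.5, 264.3])]
t -64 (np.int64(347), np.int64(228)) []
t 64 (np.int64(341), np.int64(178)) []
mallet [([120.0, 139.0, 210.0, 204.0], 0.6)]
jar []
dish [([202.0, 124.0, 238.0, 153.0], 0.61)]
punch [([416.0, 146.0, 437.0, 160.0], 0.59)]
block []
cradle [([422.0, 227.0, 470.0, 262.0], 0.72)]
bangle [([331.0, 186.0, 368.0, 200.0], 0.71)]
file [([341.0, 274.0, 393.0, 321.0], 0.63)]
```

```bash
python3 - <<'E'
from h import *
def c():
    s=snap('side');g=cv2.cvtColor(s['image'],6);o=[]
    for u,v in((358,291),(385,265)):
        ys,xs=np.where(g[v-14:v+14,u-14:u+14]<50);o+=[xs.mean()+u-14,ys.mean()+v-14]
    return np.array(o)
L=[]
for k in range(8): L.append(c()); r.snapshot('top')
print(np.array(L).round(2)); print(r.sense()['time'])
if np.ptp(np.array(L),axis=0).max()<1.0: print(r.hand_in())
E
```

```text
[[358.86 292.43 386.6  264.21]
 [358.92 292.37 386.7  264.25]
 [358.97 292.5  386.7  264.25]
 [358.81 292.4  386.73 264.17]
 [358.72 292.51 386.32 264.25]
 [358.63 292.4  386.81 264.43]
 [358.59 292.45 386.69 264.45]
 [358.59 292.48 386.88 264.19]]
27.4
the job is handed in; nothing more can be done
None
```

The steel link hangs by its eye on the stand's arm. The small white tray hangs from the link's bottom loop, and I handed the job in at about 27.4 s with the gripper clear of everything.

**Link:** The eye seated at the expected height, and I pressed the arm with roughly 6 N at most while seating it.

**Tray latch:** The latch touched the bar at TCP z ≈ 93 mm, against 92.5 mm predicted. It then took 3 to 6 N of pressing over about 14 mm of travel. Below about 79 mm the force dropped back to the tray's weight alone. The hook top met the bar at about 71 mm, as predicted, and I eased off before letting go.

**Final checks:**
- Both tray handles sit within about 2 px of their predicted seated position. A tray standing on its shut latch would be about 6 px higher.
- The tray tilts slightly, by an estimated 2°, and was still to within 0.5 px over 0.8 s.
- I could not see the shut latch directly: the network did not find the finger, and the picture limit was reached. That it is shut rests on the force drop and the seated height.
- In the last top picture the networks missed the jar and the block, and the bangle result lay on the hung tray, so those three were not confirmed by camera. The mallet, dish, punch, file and cradle were found roughly where they were in the first top picture. No unexpected contact force showed in the readings.

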